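# Set the length stop one notch longer

### The job

The next batch of planks is one notch longer: on the notched length-stop rail, lift the red-handled stop straight out of its notch, shift it to the very next notch away from the yellow end block, and let it down so that it sits fully home there, then let go. Leave the blue-handled stop in its notch.

Things in the scene. Friction and masses are not known exactly. Their poses are not given: they have to be found in the camera images.
- stop_rail: Fixed board 290x100x10 mm with toothed wooden rail 36 mm wide; yellow end block (top at z 48) centred at x -140. Origin on the bench under the middle notch; x along the rail, away from the yellow block; z up. Five notches at x -88, -44, 0, 44, 88 mm, 26 mm wide, floor at z 20, between 18 mm teeth with round tops at z 46. Place and yaw vary
- red_stop: Loose aluminium saddle, 0.15-0.28 kg, red handle, seated in notch x -88 or +44 (blue in the other). Cap 64 (x, along the rail) x66x8 mm; below it a 12 mm thick cross tab reaches 20 mm down into the notch, and side cheeks, 56 mm apart inside, 26 mm down beside the rail. Origin: centre of cap's underside, z up; 46 mm over the bench when the cap rests on the teeth
- red_grip (a point): Middle of the red handle, a bar standing on the red stop's cap: 44 mm long (x, along the rail), 22 mm wide (y), 45 mm high; the point is 22 mm above the cap's top and 30 mm above the stop's origin. Axes as the stop's. Pinch it across its 22 mm width; lifting 20 mm or more clears the teeth
- blue_stop: Loose stop of the same build and frame as the red one but with a blue handle, seated in the other of the two notches; it must stay there

How it is judged:
By the outcome, as a careful person would: the job done as asked, in the order asked, and still so for the second after the job is handed in, with the robot touching nothing.
It also fails if it takes over 32 s, if anything falls off the work surface, if the arm or the gripper's body presses on something with over 40 N, if the wrist force passes 120 N, or if a joint passes its speed limit or range.

### The arm

A 7-joint arm with a two-finger parallel gripper is mounted at the origin on a cart in front of the work surface, level with it; the furniture and walls round the work are solid. World frame = base frame: x ahead of the robot, y to its left, z up, the work surface at z = 0. Lengths are in m, angles in rad, forces in N, time in s.
With the tool pointing down it reaches from about 0.425 to 0.8 m from the base axis. Payload 8.3 kg.
Tool frame: the origin (TCP) lies at the very end of the fingers, on their centre line; the grasp point (between the pads) lies 19 mm behind it; z points along the fingers, x is the direction in which the jaws open and shut, and the axes are right-handed (so a half turn about z gives the same grasp; the last joint's range is limited). The gripper opens to 85 mm and grips with 20 to 120 N. Pads are 22 mm wide; open, the fingers measure 114 mm over their backs; the gripper's body (76 mm by 85 mm) begins 54 mm behind the grasp point. The pads swing forward as they close: fully open they stand 13 mm farther back than shut.
Start: joints at [1.262, 0.383, 0.016, 1.37, -0.006, 1.388, -0.046], TCP at [0.152, -0.606, 0.231] pointing down, gripper open.
Joint ranges: [-2.95, 2.95], [-0.25, 2.06], [-1.52, 1.56], [0.18, 2.33], [-1.44, 4.58], [0.02, 2.06], [-3.01, 3.01]. Speed limits (rad/s): [2.39, 2.39, 3.01, 3.01, 3.14, 3.14, 3.14].

### API

Orientations are given as a unit quaternion [x, y, z, w].
In Python, from bench import get_state, read_camera, job gives the robot as it stands.
- The arm moves only by the shell command python3 -m jog 'ROWS' [FORCE]. ROWS is a JSON object of lists of equal length, an entry for each row: "slide": the shift along the tool's x, y, z in m, a list of three; "turn": the turn, a rotation vector about the tool's x, y, z in rad, a list of three; "claw": the closure, from 0 (fully open) to 1 (shut). In form: {"slide": [[tx, ty, tz], ...], "turn": [[rx, ry, rz], ...], "claw": [claw, ...]}. A call has 1 to 12 rows; each row shifts and turns the commanded pose from where the row before left it, along the tool's axes as they then stand; what a row does not reach is not made up. A row lasts 1/12 s, in which the tool goes at most 41.7 mm and 7.16 degrees, less where a joint would pass 70% of its speed; a pose out of reach is approached as far as the arm can. A call is refused whole if a number of a shift passes 0.0417 or a number of a turn 0.125, either way. A call with a gripper value outside its range is refused whole. The fingers move at their own pace and stop on an object; FORCE is the grip in N (left out, the last holds). Time passes only in rows, so rows that do not move let the fingers close. It gives the time, the measured TCP pose, the force and the opening at its end, in the units of the state.
- get_state(): the state, without advancing time (a new reading comes with each control period).
- read_camera(name): name is "side" or "top" or "wrist"; returns a dict with "img" (384x512x3 uint8, blue, green, red), "z_map" (384x512 float32, m along the optical axis (not along the pixel's ray), 0 where there is no reading), "fx", "fy", "cx", "cy" (pixels), "xyz" and "orientation" of the camera in the world; the wrist camera has in their place "hand_eye" (4x4, takes a point from camera to tool coordinates, whose origin is the TCP and whose axes are the tool frame's). Camera axes: x right, y up, looking along -z (the intrinsics and any distortion apply to the point x, -y, -z); pixel columns grow to the right and rows downward; lengths in m; the calibration is good to about 2 mm. A picture is of the moment at which its call begins: read the wrist's pose just before it.
- job.close_job(): hands the job in, once; it reports no verdict.
The state is a dict: "time_s": time; "qpos": joint angles; "dq": joint speeds; "joint_efforts": joint torques, N m; "tcp_pos": TCP position; "tool_rot": TCP orientation; "wrist_force": force on the tool from outside, world axes, zero at the start; "wrist_torque": the same for the moment, N m; "gripper_width": opening from 0.0 (shut) to 1.0 (fully open).
Only numpy, scipy, OpenCV 4.12 (cv2) and the standard library are available. Lean on these libraries where they do the work, as an engineer would, in place of code of your own. Each camera call takes 0.05 s, during which the arm holds its last target. There are 200 camera calls.

## Working session

There is one attempt and no reset: what is moved stays moved. The work goes in short steps, Python scripts to look and compute and a shell command to move; the robot and the scene stay as the last step left them, time stands still between calls to the robot, and variables do not carry over. Pictures are saved under pics/ and viewed, about 8 in all and at most 12, crops included, and the job is handed in when it is done.

```bash
mkdir -p pics; ls; cat > h.py <<'E'
import numpy as np, cv2
from scipy.spatial.transform import Rotation as R
from bench import get_state, read_camera, job
def cam(name):
    s=get_state(); c=read_camera(name)
    if name=="wrist":
        T=np.eye(4);T[:3,:3]=R.from_quat(s["tool_rot"]).as_matrix();T[:3,3]=s["tcp_pos"]
        M=T@np.array(c["hand_eye"])
    else:
        M=np.eye(4);M[:3,:3]=R.from_quat(c["orientation"]).as_matrix();M[:3,3]=c["xyz"]
    c["M"]=M
    return c
def cloud(c):
    z=c["z_map"];v,u=np.mgrid[:z.shape[0],:z.shape[1]]
    P=np.stack([(u-c["cx"])/c["fx"]*z,-(v-c["cy"])/c["fy"]*z,-z],-1)
    return P@c["M"][:3,:3].T+c["M"][:3,3]
def masks(img):
    h=cv2.cvtColor(img,cv2.COLOR_BGR2HSV);H,S,V=[h[...,i].astype(int) for i in range(3)]
    ok=(S>120)&(V>60)
    return {"red":ok&((H<8)|(H>172)),"blue":ok&(H>100)&(H<130),"yellow":ok&(H>20)&(H<35)}
E
python3 - <<'E'
from h import *
s=get_state();print(s)
ims=[]
for n in("top","side"):
    c=cam(n);np.set_printoptions(precision=4,suppress=True);print(n,[k for k in c],c["M"],c["fx"]);P=cloud(c)
    for k,m in masks(c["img"]).items():
        q=m&(c["z_map"]>0)
        num,lab,st,ce=cv2.connectedComponentsWithStats(q.astype(np.uint8))
        for i in range(1,num):
            if st[i,4]>30:
                p=P[lab==i];print(n,k,st[i],np.median(p,0),p.min(0),p.max(0))
    ims.append(c["img"])
cv2.imwrite("pics/a.png",cv2.resize(np.vstack(ims),(400,600)) if 0 else np.hstack(ims)[:, :, :][:, ::1] if 0 else cv2.resize(np.hstack(ims),(800,300)))
cv2.imwrite("pics/top.png",ims[0])
E
```

```text
pics
{'time_s': 0.0, 'qpos': array([ 1.26211053,  0.38422913,  0.01638244,  1.37116859, -0.00632003,
        1.38817474, -0.04648043]), 'dq': array([-0.00070703,  0.00069203,  0.00038847,  0.00043186,  0.00148966,
        0.0005347 ,  0.00081376]), 'joint_efforts': array([ 1.12284750e-03, -6.27599645e+01,  8.44663214e-01, -3.71818578e+01,
        1.65179564e-02,  1.44344231e-02,  5.97580524e-06]), 'tcp_pos': array([ 0.1519893 , -0.60572237,  0.230278  ]), 'tool_rot': array([ 7.88475424e-01, -6.15065504e-01, -7.66671749e-04, -5.86860447e-04]), 'wrist_force': array([-0.44650631, -0.9981756 ,  1.21900005]), 'wrist_torque': array([ 0.0128709 , -0.01158369,  0.00957542]), 'gripper_width': 1.0006927740355223}
top ['img', 'z_map', 'fx', 'fy', 'cx', 'cy', 'xyz', 'orientation', 'M'] [[ 0.0002  0.9936 -0.1128  0.3983]
 [-1.      0.0012  0.008   0.284 ]
 [ 0.0081  0.1128  0.9936  0.9268]
 [ 0.      0.      0.      1.    ]] 473.6101846486191
top red [211 125  23  74 220] [0.551  0.3362 0.0085] [0.4799 0.3149 0.0039] [0.625  0.3571 0.0131]
top red [239 194  16  24 255] [0.4577 0.2866 0.0998] [0.4
[... 3466 characters left out ...]
 [ 0.5398 -0.2537  0.3528]
side yellow [503 145   9   9  50] [ 0.5373 -0.2706  0.3379] [ 0.5328 -0.2738  0.3334] [ 0.5416 -0.2643  0.3392]
side yellow [307 163  20  11 118] [ 0.4754 -0.1119  0.2789] [ 0.4699 -0.1251  0.2737] [ 0.481  -0.096   0.2829]
side yellow [484 163  24  13 121] [ 0.5374 -0.2645  0.3218] [ 0.5319 -0.2714  0.3163] [ 0.5451 -0.2574  0.3248]
side yellow [  125   208   105   176 11301] [0.3182 0.1026 0.0009] [ 0.2637 -0.0823 -0.6765] [0.6527 1.9239 0.0745]
side yellow [  297   260   215   124 13285] [ 0.6538 -0.0772  0.0008] [ 0.4646 -0.1779 -0.0255] [0.8396 0.0969 0.0321]
side yellow [163 272  31  15 213] [0.3439 0.1197 0.0307] [0.3243 0.0965 0.0289] [0.3716 0.1391 0.0322]
```

View pics/a.png

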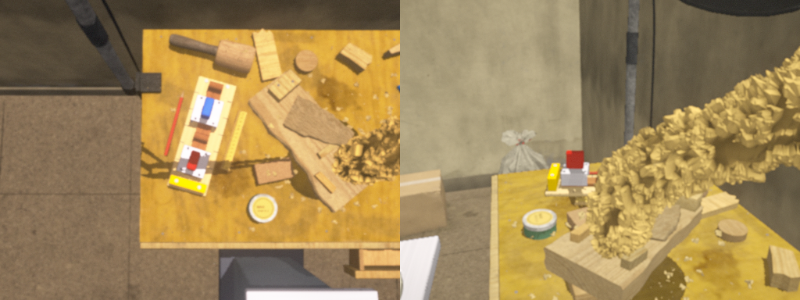

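```bash
python3 - <<'E'
from h import *
np.set_printoptions(precision=3,suppress=True,linewidth=200)
H=np.full((26,26),0.)
for n in("top","side"):
    c=cam(n);P=cloud(c);ok=(c["z_map"]>0)
    q=P[ok&(P[...,2]<0.9)]
    i=((q[:,0]+0.1)/0.05).astype(int);j=((q[:,1]+0.7)/0.05).astype(int)
    g=(q[:,0]>-.1)&(q[:,1]>-.7)&(i<26)&(j<26)
    np.maximum.at(H,(i[g],j[g]),q[g,2])
print("cols y from -0.70 step .05; rows x");print("     ",((np.arange(26)*5)-70))
for k in range(26): print("%5.2f"%(-.1+.05*k),(H[k]*100).round().astype(int))
c=cam("wrist");
t=cam("top")["img"][:,120:]
cv2.imwrite("pics/b.png",np.hstack([cv2.resize(t,(784,768))[:590,:500] if 0 else t, c["img"]])[:, :800])
E
```

```text
cols y from -0.70 step .05; rows x
      [-70 -65 -60 -55 -50 -45 -40 -35 -30 -25 -20 -15 -10  -5   0   5  10  15  20  25  30  35  40  45  50  55]
-0.10 [0 0 0 0 0 0 0 0 0 0 0 0 0 0 0 0 0 0 0 0 0 0 0 0 0 0]
-0.05 [0 0 0 0 0 0 0 0 0 0 0 0 0 0 0 0 0 0 0 0 0 0 0 0 0 0]
 0.00 [0 0 0 0 0 0 0 0 0 0 0 0 0 0 0 0 0 0 0 0 0 0 0 0 0 0]
 0.05 [0 0 0 0 0 0 0 0 0 0 0 0 0 0 0 0 0 0 0 0 0 0 0 0 0 0]
 0.10 [0 0 0 0 0 0 0 0 0 0 0 0 1 1 2 1 1 0 0 0 0 0 0 0 0 0]
 0.15 [0 0 0 0 0 0 0 0 0 0 0 0 0 0 0 0 0 0 0 0 0 0 0 0 0 0]
 0.20 [0 0 0 0 0 0 0 0 0 0 0 0 0 0 0 0 0 0 0 0 0 0 0 0 0 0]
 0.25 [0 0 0 0 0 0 0 0 0 0 1 1 1 1 1 1 1 1 1 1 1 0 1 0 0 0]
 0.30 [0 0 0 0 0 0 0 0 0 1 1 2 6 8 2 3 3 3 1 1 1 1 1 0 0 0]
 0.35 [0 0 0 0 0 0 0 0 0 0 1 8 8 9 7 3 3 3 1 5 5 1 1 0 0 0]
 0.40 [ 0  0  0  0  0  0  0  0  0  1 25 26 25 22  9  4  4  1  1 10 10  1  1  0  0  0]
 0.45 [ 0  0  0  0  0  0  0  0  0 30 43 43 28 22  7  6  3  2  6 10  6  1  0  0  0  0]
 0.50 [ 0  0  0  0  0  0  0  0 39 39 43 32 27 16  8  7  5  1  6  5  1  1  0  0  0  0]
 0.55 [ 0  0  0  0  0  0  0  0 29 39 43  1  8  8  8  7  5  1 10 10  1  1  1  0  0  0]
 0.60 [ 0  0  0  0  0  0  0  0  0  1  1  1  1  5  8  8  8  4 10 10  2  2 36 37  0  0]
 0.65 [ 0  0  0  0  0  0  0  0  0  1  1  3  1  3  8  8  6  6  5  1  1  2 45 45  0  0]
 0.70 [ 0  0  0  0  0  0  0  0  0  4  4  4  4  2  2  2  6  7  6  4  3  1 41 45  0  0]
 0.75 [0 0 0 0 0 0 0 0 0 4 1 3 3 1 1 2 2 6 6 4 4 1 1 0 0 0]
 0.80 [ 0  0  0  0  0  0  0  0  1 10 10 10 10 14 37 42 41 41 41 41 42 42 43 44 45 45]
 0.85 [0 0 0 0 0 0 0 0 0 0 0 0 0 0 0 0 0 0 0 0 0 0 0 0 0 0]
 0.90 [0 0 0 0 0 0 0 0 0 0 0 0 0 0 0 0 0 0 0 0 0 0 0 0 0 0]
 0.95 [0 0 0 0 0 0 0 0 0 0 0 0 0 0 0 0 0 0 0 0 0 0 0 0 0 0]
 1.00 [0 0 0 0 0 0 0 0 0 0 0 0 0 0 0 0 0 0 0 0 0 0 0 0 0 0]
 1.05 [0 0 0 0 0 0 0 0 0 0 0 0 0 0 0 0 0 0 0 0 0 0 0 0 0 0]
 1.10 [0 0 0 0 0 0 0 0 0 0 0 0 0 0 0 0 0 0 0 0 0 0 0 0 0 0]
 1.15 [0 0 0 0 0 0 0 0 0 0 0 0 0 0 0 0 0 0 0 0 0 0 0 0 0 0]
```

View pics/b.png

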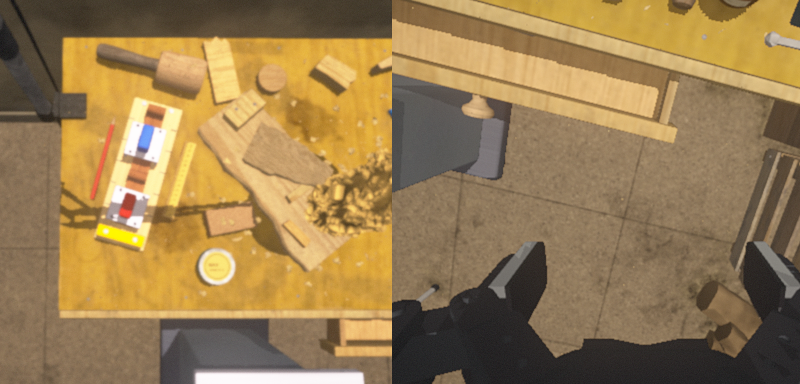

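```bash
python3 -m jog '{"slide":[[-0.01,0,-0.04],[-0.01,0,-0.04],[-0.01,0,-0.04],[-0.01,0,-0.04],[-0.01,0,-0.04],[-0.01,0,-0.04],[-0.01,0,-0.04],[0,0,0],[0,0,0],[0,0,0],[0,0,0],[0,0,0]],"turn":[[0,0,0],[0,0,0],[0,0,0],[0,0,0],[0,0,0],[0,0,0],[0,0,0],[0.12,0,0],[0.12,0,0],[0.12,0,0],[0.12,0,0],[0.12,0,0]],"claw":[0,0,0,0,0,0,0,0,0,0,0,0]}'
cat > g.py <<'E'
from h import *
import sys
np.set_printoptions(precision=3,suppress=True,linewidth=200)
s=get_state();print(s["time_s"],s["qpos"],s["tcp_pos"])
c=cam("wrist");P=cloud(c);q=P[(c["z_map"]>0.25)]
H=np.full((22,26),-.01)
i=np.floor((q[:,0]+0.1)/0.05).astype(int);j=np.floor((q[:,1]+0.7)/0.05).astype(int)
g=(i>=0)&(j>=0)&(i<22)&(j<26)
np.maximum.at(H,(i[g],j[g]),q[g,2])
print("     ",((np.arange(26)*5)-70))
for k in range(22): print("%5.2f"%(-.1+.05*k),(H[k]*100).round().astype(int))
cv2.imwrite(sys.argv[1],c["img"])
E
python3 g.py pics/c.png
```

```text
time_s: 1.3
tcp_pos: [0.1346, -0.5386, 0.5126]
tool_rot: [0.753, -0.587, 0.185, -0.234]
wrist_force: [0.9, -0.9, -0.5]
gripper_width: 1.0
1.3 [ 1.604  0.325  0.033  0.972 -0.64   1.966  0.094] [ 0.135 -0.539  0.513]
      [-70 -65 -60 -55 -50 -45 -40 -35 -30 -25 -20 -15 -10  -5   0   5  10  15  20  25  30  35  40  45  50  55]
-0.10 [-1 -1 -1 -1 -1 -1 -1 -1 -1 -1 -1 -1 -1 -1 -1 -1 -1 -1 -1 -1 -1 -1 -1 -1 -1 -1]
-0.05 [-1 -1 -1 -1 -1 -1 -1 -1 -1 -1 -1  0  2 -1 -1 -1 -1 -1 -1 -1 -1 -1 -1 -1 -1 -1]
 0.00 [-1 -1 -1 -1 -1 -1 -1 -1 -1 -1  0  2  2 -1 -1 -1 -1 -1 -1 -1 -1 -1 -1 -1 -1 -1]
 0.05 [-1 -1 -1 -1 -1 -1 -1 -1 -1 -1  0  1  2  2 -1 -1 -1 -1 -1 -1 -1 -1 -1 -1 -1 -1]
 0.10 [-1 -1 -1 -1 -1 -1 -1 -1 -1 -1  0  0  1  2  0 -1 -1 -1 -1 -1 -1 -1 -1 -1 -1 -1]
 0.15 [-1 -1 -1 -1 -1 -1 -1 -1 -1 -1 -1  0  0  0 -1 -1 -1 -1 -1 -1 -1 -1 -1 -1 -1 -1]
 0.20 [-1 -1 -1 -1 -1 -1 -1 -1 -1 -1 -1 -1 -1 -1 -1 -1 -1 -1 -1 -1 -1 -1 -1 -1 -1 -1]
 0.25 [ 6  0  0  2  0  0  0  0  2  0  0  0  0  0  0  0 -1 -1 -1 -1 -1 -1 -1 -1 -1 -1]
 0.30 [12  8  3  2  3  2  0  2  2  2  2  0  2  7  0  3 -1 -1 -1 -1 -1 -1 -1 -1 -1 -1
[... 419 characters left out ...]
-1 -1 -1 -1]
 0.60 [13 13 13 12  0  0  6  5  2  2  1  0  0  1  1 -1 -1  1  5 -1 -1 -1 -1 -1 -1 -1]
 0.65 [13 13 13 12  0  0 15  9  1  1  0  3  0  2  0 -1 -1  1  4  0 -1 -1 -1 -1 -1 -1]
 0.70 [13 13 13 12  0  0  0  0  3  4  3  3  3  2 -1 -1 -1 -1 -1 -1 -1 -1 -1 -1 -1 -1]
 0.75 [13 13 13 12  0  1  0  3  3  3  0  0  0  0 -1 -1 -1 -1 -1 -1 -1 -1 -1 -1 -1 -1]
 0.80 [ 7 -1 -1  4  3  2  1  0  0  0 -1 -1 -1 -1 -1 -1 -1 -1 -1 -1 -1 -1 -1 -1 -1 -1]
 0.85 [-1 -1 -1 -1 -1 -1 -1 -1 -1 -1 -1 -1 -1 -1 -1 -1 -1 -1 -1 -1 -1 -1 -1 -1 -1 -1]
 0.90 [-1 -1 -1 -1 -1 -1 -1 -1 -1 -1 -1 -1 -1 -1 -1 -1 -1 -1 -1 -1 -1 -1 -1 -1 -1 -1]
 0.95 [-1 -1 -1 -1 -1 -1 -1 -1 -1 -1 -1 -1 -1 -1 -1 -1 -1 -1 -1 -1 -1 -1 -1 -1 -1 -1]
```

View pics/c.png

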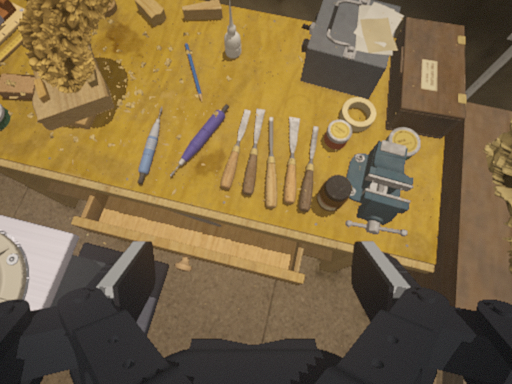

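```bash
python3 -m jog '{"slide":[[0,-0.02,-0.029],[0,-0.02,-0.029],[0,-0.02,-0.029],[0,-0.02,-0.029],[0,-0.02,-0.029]],"turn":[[0,-0.056,-0.082],[0,-0.056,-0.082],[0,-0.056,-0.082],[0,-0.056,-0.082],[0,-0.056,-0.082]],"claw":[0,0,0,0,0]}'
python3 g.py pics/d.png
```

```text
time_s: 1.77
tcp_pos: [0.17, -0.5295, 0.5068]
tool_rot: [0.8, -0.53, 0.121, -0.253]
wrist_force: [1.4, -1.0, -1.7]
gripper_width: 0.999
1.7667 [ 1.923  0.53  -0.854  0.793 -0.195  2.035 -0.124] [ 0.17  -0.53   0.507]
      [-70 -65 -60 -55 -50 -45 -40 -35 -30 -25 -20 -15 -10  -5   0   5  10  15  20  25  30  35  40  45  50  55]
-0.10 [-1 -1 -1 -1 -1 -1 -1 -1 -1 -1  0  1  3  3 -1 -1 -1 -1 -1 -1 -1 -1 -1 -1 -1 -1]
-0.05 [-1 -1 -1 -1 -1 -1 -1 -1 -1 -1  0  2  9 -1 -1 -1 -1 -1 -1 -1 -1 -1 -1 -1 -1 -1]
 0.00 [-1 -1 -1 -1 -1 -1 -1 -1 -1 -1  0  2 11 10 -1 -1 -1 -1 -1 -1 -1 -1 -1 -1 -1 -1]
 0.05 [-1 -1 -1 -1 -1 -1 -1 -1 -1 -1  0  1  5 11  7  2  0 -1 -1 -1 -1 -1 -1 -1 -1 -1]
 0.10 [-1 -1 -1 -1 -1 -1 -1 -1 -1 -1  0  0  1  2  2  1  0 -1 -1 -1 -1 -1 -1 -1 -1 -1]
 0.15 [-1 -1 -1 -1 -1 -1 -1 -1 -1 -1 -1  0  0  0  0  0  0 -1 -1 -1 -1 -1 -1 -1 -1 -1]
 0.20 [-1 -1 -1 -1 -1 -1 -1 -1 -1 -1 -1 -1 -1 -1 -1 -1 -1 -1 -1 -1 -1 -1 -1 -1 -1 -1]
 0.25 [ 6  0  0  2  0  0  0  0  2  0  0  0  0  0  0  0  1  1  0  0 -1 -1 -1 -1 -1 -1]
 0.30 [12  8  3  2  3  2  0  2  2  2  1  2  2  8  2  3  3  3  0  0 -1 -1 -1 -1 -1 -
[... 420 characters left out ...]
-1 -1 -1 -1]
 0.60 [13 13 13 12  0  0  6  5  2  1  1  0  0  3  0 -1 -1  1  1 -1 -1 -1 -1 -1 -1 -1]
 0.65 [13 13 13 12  0  0 14  8  1  1  0  3  0  2  0 -1 -1 -1 -1 -1 -1 -1 -1 -1 -1 -1]
 0.70 [13 13 13 12  0  0  0  0  3  3  3  3  0  0 -1 -1 -1 -1 -1 -1 -1 -1 -1 -1 -1 -1]
 0.75 [13 13 13 12  0  0  0  3  3 -1  0 -1 -1 -1 -1 -1 -1 -1 -1 -1 -1 -1 -1 -1 -1 -1]
 0.80 [ 9  7 -1  4  2  1  0  0 -1 -1 -1 -1 -1 -1 -1 -1 -1 -1 -1 -1 -1 -1 -1 -1 -1 -1]
 0.85 [-1 -1 -1 -1 -1 -1 -1 -1 -1 -1 -1 -1 -1 -1 -1 -1 -1 -1 -1 -1 -1 -1 -1 -1 -1 -1]
 0.90 [-1 -1 -1 -1 -1 -1 -1 -1 -1 -1 -1 -1 -1 -1 -1 -1 -1 -1 -1 -1 -1 -1 -1 -1 -1 -1]
 0.95 [-1 -1 -1 -1 -1 -1 -1 -1 -1 -1 -1 -1 -1 -1 -1 -1 -1 -1 -1 -1 -1 -1 -1 -1 -1 -1]
```

View pics/d.png

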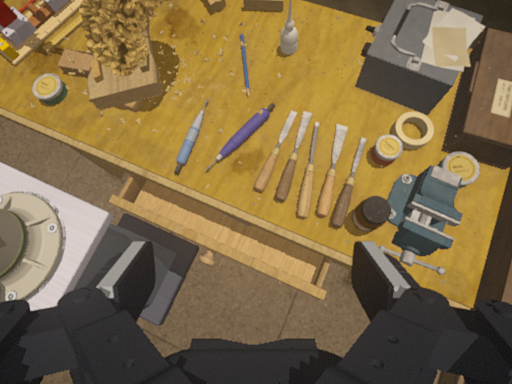

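```bash
python3 -m jog '{"slide":[[0,0,0],[0,0,0],[0,0,0],[0,0,0],[0,0,0],[0,0,-0.03],[0,0,-0.04],[0,0,-0.04],[0,0,-0.04],[0,0,-0.04],[0,0,0]],"turn":[[-0.12,0,0],[-0.12,0,0],[-0.12,0,0],[-0.12,0,0],[-0.12,0,0],[0,0,0],[0,0,0],[0,0,0],[0,0,0],[0,0,0],[0,0,0]],"claw":[0,0,0,0,0,0,0,0,0,0,0]}'
python3 g.py pics/e.png | sed -n '1p;9,20p'; python3 -c "
from h import *
s=get_state();print(s['tool_rot'],R.from_quat(s['tool_rot']).as_matrix().round(3));print(np.round(read_camera('wrist')['hand_eye'],3))"
```

```text
time_s: 2.73
tcp_pos: [0.1677, -0.5156, 0.5439]
tool_rot: [0.838, -0.545, -0.011, 0.014]
wrist_force: [-0.4, 0.3, 1.8]
gripper_width: 0.998
2.7333 [ 0.933  0.304  0.4    0.802 -0.091  2.055  0.122] [ 0.168 -0.516  0.544]
 0.20 [-1 -1 -1 -1 -1 -1 -1 -1 -1 -1 -1 -1 -1 -1 -1 -1 -1 -1 -1 -1 -1 -1 -1 -1 -1 -1]
 0.25 [ 5  0  0  2  0  0  0  0  2  0  0 -1 -1 -1 -1 -1 -1 -1 -1 -1 -1 -1 -1 -1 -1 -1]
 0.30 [12  8  3  2  3  2  0  0  0 -1 -1 -1 -1 -1 -1 -1 -1 -1 -1 -1 -1 -1 -1 -1 -1 -1]
 0.35 [12  8  2  2  2  2  0 -1 -1 -1 -1 -1 -1 -1 -1 -1 -1 -1 -1 -1 -1 -1 -1 -1 -1 -1]
 0.40 [ 2  2  2  1 -1 -1 -1 -1 -1 -1 -1 -1 -1 -1 -1 -1 -1 -1 -1 -1 -1 -1 -1 -1 -1 -1]
 0.45 [ 2  0 -1 -1 -1 -1 -1 -1 -1 -1 -1 -1 -1 -1 -1 -1 -1 -1 -1 -1 -1 -1 -1 -1 -1 -1]
 0.50 [-1 -1 -1 -1 -1 -1 -1 -1 -1 -1 -1 -1 -1 -1 -1 -1 -1 -1 -1 -1 -1 -1 -1 -1 -1 -1]
 0.55 [-1 -1 -1 -1 -1 -1 -1 -1 -1 -1 -1 -1 -1 -1 -1 -1 -1 -1 -1 -1 -1 -1 -1 -1 -1 -1]
 0.60 [-1 -1 -1 -1 -1 -1 -1 -1 -1 -1 -1 -1 -1 -1 -1 -1 -1 -1 -1 -1 -1 -1 -1 -1 -1 -1]
 0.65 [-1 -1 -1 -1 -1 -1 -1 -1 -1 -1 -1 -1 -1 -1 -1 -1 -1 -1 -1 -1 -1 -1 -1 -1 -1 -1]
 0.70 [-1 -1 -1 -1 -1 -1 -1 -1 -1 -1 -1 -1 -1 -1 -1 -1 -1 -1 -1 -1 -1 -1 -1 -1 -1 -1]
 0.75 [-1 -1 -1 -1 -1 -1 -1 -1 -1 -1 -1 -1 -1 -1 -1 -1 -1 -1 -1 -1 -1 -1 -1 -1 -1 -1]
[ 0.83870615 -0.54428232 -0.01264357  0.01299567] [[ 0.407 -0.913 -0.035]
 [-0.913 -0.407 -0.008]
 [-0.007  0.036 -0.999]]
[[ 1.     0.    -0.001 -0.001]
 [ 0.    -0.962 -0.273 -0.069]
 [-0.001  0.273 -0.962 -0.142]
 [ 0.     0.     0.     1.   ]]
```

```bash
python3 -m jog '{"slide":[[0,0,0],[0,0,0],[0.01,0,-0.03],[0.015,0,-0.03],[0.02,0,-0.03],[0.025,0,-0.03],[0.025,0,-0.025],[0.025,0,-0.02]],"turn":[[0.035,0.12,0],[0,0.12,0],[0,0.12,0],[0,0.12,0],[0,0.12,0],[0,0.12,0],[0,0.12,0],[0,0.12,0]],"claw":[0,0,0,0,0,0,0,0]}'
python3 g.py pics/e.png | sed -n '1p'; python3 -c "
from h import *
s=get_state();print(R.from_quat(s['tool_rot']).as_matrix().round(3))"
```

```text
time_s: 3.5
tcp_pos: [0.1808, -0.5338, 0.7474]
tool_rot: [0.748, -0.481, 0.385, 0.247]
wrist_force: [-11.4, 52.0, -15.3]
gripper_width: 1.0
3.5 [ 0.97  -0.254  0.165  1.211  0.037  1.231  0.014] [ 0.181 -0.534  0.747]
[[ 0.236 -0.912  0.335]
 [-0.523 -0.41  -0.747]
 [ 0.819  0.001 -0.574]]
```

```bash
python3 -m jog '{"slide":[[0.01,0,0.03],[0.01,0,0.03]],"turn":[[0,0,0],[0,0,0]],"claw":[0,0]}'
python3 g.py pics/f.png | sed -n '1p;12,20p'
```

```text
time_s: 3.72
tcp_pos: [0.2004, -0.5905, 0.7276]
tool_rot: [0.746, -0.484, 0.383, 0.248]
wrist_force: [-0.3, -0.2, 0.0]
gripper_width: 0.997
3.7167 [ 0.976 -0.157  0.194  1.188  0.004  1.16   0.033] [ 0.2   -0.591  0.728]
 0.35 [12 -1 -1 -1 -1 -1 -1 -1 -1 -1 -1 -1 -1 -1 -1 -1 -1 -1 -1 -1 -1 -1 -1 -1 -1 -1]
 0.40 [ 2 -1 -1 -1 -1 -1 -1 -1 -1 -1 -1 -1 -1 -1 -1 -1 -1 -1 -1 -1 -1 -1 -1 -1 -1 -1]
 0.45 [ 4  5 -1 -1 -1 -1 -1 -1 -1 -1 -1 -1 -1 -1 -1 -1 -1 -1 -1 -1 -1 -1 -1 -1 -1 -1]
 0.50 [ 0 -1 -1 -1 -1 -1 -1 -1 -1 -1 -1 -1 -1 -1 -1 -1 -1 -1 -1 -1 -1 -1 -1 -1 -1 -1]
 0.55 [-1 -1 -1 -1 -1 -1 -1 -1 -1 -1 -1 -1 -1 -1 -1 -1 -1 -1 -1 -1 -1 -1 -1 -1 -1 -1]
 0.60 [-1 -1 -1 -1 -1 -1 -1 -1 -1 -1 -1 -1 -1 -1 -1 -1 -1 -1 -1 -1 -1 -1 -1 -1 -1 -1]
 0.65 [-1 -1 -1 -1 -1 -1 -1 -1 -1 -1 -1 -1 -1 -1 -1 -1 -1 -1 -1 -1 -1 -1 -1 -1 -1 -1]
 0.70 [-1 -1 -1 -1 -1 -1 -1 -1 -1 -1 -1 -1 -1 -1 -1 -1 -1 -1 -1 -1 -1 -1 -1 -1 -1 -1]
 0.75 [-1 -1 -1 -1 -1 -1 -1 -1 -1 -1 -1 -1 -1 -1 -1 -1 -1 -1 -1 -1 -1 -1 -1 -1 -1 -1]
```

View pics/f.png

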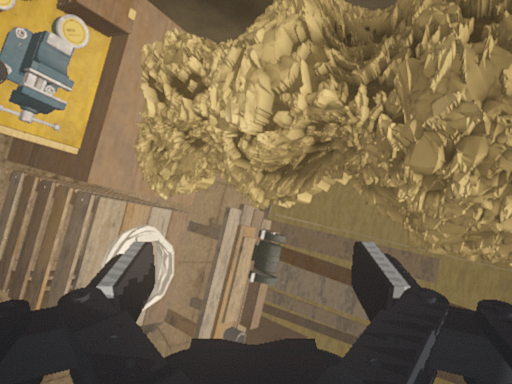

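```bash
python3 - <<'E'
from h import *
np.set_printoptions(precision=2,suppress=True,linewidth=220)
c=cam("wrist");P=cloud(c)
for v in range(10,260,40): print([tuple(P[v,u].round(2)) for u in range(20,512,70)])
s=cam("side");P=cloud(s);print("side right edge")
for v in range(60,250,20): print(v,[tuple(P[v,u].round(2)) for u in range(300,512,42)])
E
```

```text
[(np.float64(0.49), np.float64(-0.68), np.float64(0.0)), (np.float64(0.54), np.float64(-0.77), np.float64(0.07)), (np.float64(0.79), np.float64(-1.08), np.float64(-0.16)), (np.float64(0.84), np.float64(-1.2), np.float64(0.02)), (np.float64(0.71), np.float64(-1.08), np.float64(0.38)), (np.float64(0.78), np.float64(-1.21), np.float64(0.49)), (np.float64(0.68), np.float64(-1.11), np.float64(0.67)), (np.float64(0.68), np.float64(-1.13), np.float64(0.78))]
[(np.float64(0.42), np.float64(-0.7), np.float64(0.01)), (np.float64(0.49), np.float64(-0.83), np.float64(-0.0)), (np.float64(0.64), np.float64(-1.07), np.float64(-0.1)), (np.float64(0.58), np.float64(-1.02), np.float64(0.25)), (np.float64(0.62), np.float64(-1.11), np.float64(0.39)), (np.float64(0.66), np.float64(-1.19), np.float64(0.53)), (np.float64(0.57), np.float64(-1.07), np.float64(0.7)), (np.float64(0.58), np.float64(-1.09), np.float64(0.8))]
[(np.float64(0.33), np.float64(-0.69), np.float64(0.09)), (np.float64(0.41), np.float64(-0.86), np.float64(-0.0)), (np.float64(0.53), np.float64(-1.12), np.float64(-0.11)), (np.float64(0.48)
[... 4856 characters left out ...]
t64(0.3))]
220 [(np.float64(0.45), np.float64(-0.14), np.float64(0.24)), (np.float64(0.47), np.float64(-0.18), np.float64(0.25)), (np.float64(0.49), np.float64(-0.21), np.float64(0.26)), (np.float64(0.52), np.float64(-0.22), np.float64(0.27)), (np.float64(0.55), np.float64(-0.23), np.float64(0.27)), (np.float64(0.84), np.float64(-0.01), np.float64(0.13))]
240 [(np.float64(0.45), np.float64(-0.14), np.float64(0.22)), (np.float64(0.48), np.float64(-0.17), np.float64(0.23)), (np.float64(0.51), np.float64(-0.19), np.float64(0.23)), (np.float64(0.84), np.float64(0.17), np.float64(0.0)), (np.float64(0.84), np.float64(0.06), np.float64(0.06)), (np.float64(0.84), np.float64(-0.02), np.float64(0.1))]
```

```bash
python3 -m jog '{"slide":[[0.002,-0.04,0.003],[0.002,-0.04,0.003],[0.002,-0.04,0.003],[0.002,-0.04,0.003],[0.002,-0.04,0.003],[0.002,-0.04,0.003],[0.002,-0.04,0.003],[0.002,-0.04,0.003]],"turn":[[0.0,0,0],[0.055,0,-0.038],[0.055,0,-0.038],[0.055,0,-0.038],[0.055,0,-0.038],[0.055,0,-0.038],[0.055,0,-0.038],[0.055,0,-0.038]],"claw":[0,0,0,0,0,0,0,0]}'
python3 g.py pics/g.png;python3 -c "
from h import *
s=get_state();print(R.from_quat(s['tool_rot']).as_matrix().round(3))"
```

```text
time_s: 4.53
tcp_pos: [0.4814, -0.4341, 0.7257]
tool_rot: [0.839, -0.298, 0.431, 0.147]
wrist_force: [-0.2, -0.3, 0.2]
gripper_width: 1.001
4.5333 [ 0.766 -0.092 -0.059  1.14  -0.037  1.148  0.02 ] [ 0.481 -0.434  0.726]
      [-70 -65 -60 -55 -50 -45 -40 -35 -30 -25 -20 -15 -10  -5   0   5  10  15  20  25  30  35  40  45  50  55]
-0.10 [-1 -1 -1 -1 -1 -1 -1 -1 -1 -1 -1 -1 -1 -1 -1 -1 -1 -1 -1 -1 -1 -1 -1 -1 -1 -1]
-0.05 [-1 -1 -1 -1 -1 -1 -1 -1 -1 -1 -1 -1 -1 -1 -1 -1 -1 -1 -1 -1 -1 -1 -1 -1 -1 -1]
 0.00 [-1 -1 -1 -1 -1 -1 -1 -1 -1 -1 -1 -1 -1 -1 -1 -1 -1 -1 -1 -1 -1 -1 -1 -1 -1 -1]
 0.05 [-1 -1 -1 -1 -1 -1 -1 -1 -1 -1 -1 -1 -1 -1 -1 -1 -1 -1 -1 -1 -1 -1 -1 -1 -1 -1]
 0.10 [-1 -1 -1 -1 -1 -1 -1 -1 -1 -1 -1 -1 -1 -1 -1 -1 -1 -1 -1 -1 -1 -1 -1 -1 -1 -1]
 0.15 [-1 -1 -1 -1 -1 -1 -1 -1 -1 -1 -1 -1 -1 -1 -1 -1 -1 -1 -1 -1 -1 -1 -1 -1 -1 -1]
 0.20 [-1 -1 -1 -1 -1 -1 -1 -1 -1 -1 -1 -1 -1 -1 -1 -1 -1 -1 -1 -1 -1 -1 -1 -1 -1 -1]
 0.25 [-1 -1 -1 -1 -1 -1 -1 -1 -1 -1 -1 -1 -1 -1 -1 -1 -1 -1 -1 -1 -1 -1 -1 -1 -1 -1]
 0.30 [12 -1 -1 -1 -1 -1 -1 -1 -1 -1 -1 -1 -1 -1 -1 -1 -1 -1 -1 -1 -1 -1 -1 -1 
[... 497 characters left out ...]
 -1 -1 -1 -1 -1 -1 -1 -1]
 0.65 [13 13 82 82 80 74 66 -1 -1 -1 -1 -1 -1 -1 -1 -1 -1 -1 -1 -1 -1 -1 -1 -1 -1 -1]
 0.70 [13 13 81 12 81 75  0 -1 -1 -1 -1 -1 -1 -1 -1 -1 -1 -1 -1 -1 -1 -1 -1 -1 -1 -1]
 0.75 [13 13 13 12  0  0  0 -1 -1 -1 -1 -1 -1 -1 -1 -1 -1 -1 -1 -1 -1 -1 -1 -1 -1 -1]
 0.80 [81 62 48 81 69  0 -1 -1 -1 -1 -1 -1 -1 -1 -1 -1 -1 -1 -1 -1 -1 -1 -1 -1 -1 -1]
 0.85 [-1 -1 -1 -1 -1 -1 -1 -1 -1 -1 -1 -1 -1 -1 -1 -1 -1 -1 -1 -1 -1 -1 -1 -1 -1 -1]
 0.90 [-1 -1 -1 -1 -1 -1 -1 -1 -1 -1 -1 -1 -1 -1 -1 -1 -1 -1 -1 -1 -1 -1 -1 -1 -1 -1]
 0.95 [-1 -1 -1 -1 -1 -1 -1 -1 -1 -1 -1 -1 -1 -1 -1 -1 -1 -1 -1 -1 -1 -1 -1 -1 -1 -1]
[[ 0.455 -0.616  0.643]
 [-0.368 -0.788 -0.494]
 [ 0.811 -0.012 -0.585]]
```

View pics/g.png

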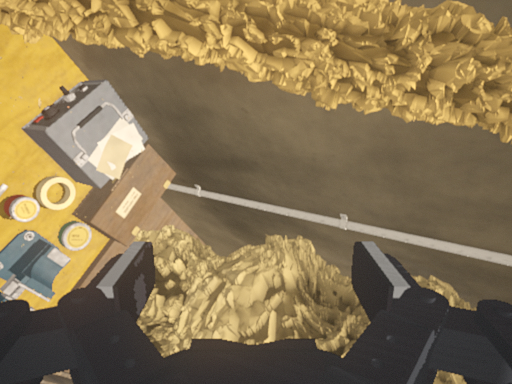

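```bash
python3 - <<'E'
from h import *
np.set_printoptions(precision=2,suppress=True,linewidth=220)
s=cam("side");P=cloud(s)
for v in (3,10,18,30): print(v,P[v,340:512:24])
t=cam("top");Q=cloud(t)
for A in(P,Q):
    m=(A[...,2]>.45)&(A[...,0]<.8)&(A[...,1]>-.35)&(A[...,1]<.6)&(A[...,2]<.92)
    print(m.sum(), A[m][::max(1,m.sum()//12)])
E
```

```text
3 [[ 0.84  0.62  0.45]
 [ 0.49 -0.15  0.43]
 [ 0.5  -0.17  0.43]
 [ 0.52 -0.18  0.43]
 [ 0.53 -0.19  0.43]
 [ 0.55 -0.19  0.43]
 [ 0.56 -0.2   0.43]
 [ 0.59 -0.2   0.43]]
10 [[ 0.84  0.62  0.43]
 [ 0.84  0.49  0.43]
 [ 0.5  -0.17  0.42]
 [ 0.52 -0.18  0.42]
 [ 0.53 -0.18  0.42]
 [ 0.55 -0.19  0.42]
 [ 0.57 -0.19  0.42]
 [ 0.59 -0.2   0.42]]
18 [[ 0.84  0.62  0.41]
 [ 0.84  0.49  0.41]
 [ 0.84  0.39  0.41]
 [ 0.84  0.3   0.41]
 [ 0.53 -0.18  0.42]
 [ 0.55 -0.19  0.42]
 [ 0.57 -0.19  0.42]
 [ 0.84  0.07  0.41]]
30 [[ 0.84  0.61  0.38]
 [ 0.84  0.49  0.39]
 [ 0.3  -0.49  0.42]
 [ 0.84  0.3   0.39]
 [ 0.84  0.23  0.39]
 [ 0.84  0.16  0.39]
 [ 0.84  0.11  0.4 ]
 [ 0.84  0.06  0.4 ]]
0 []
0 []
```

```bash
python3 -m jog '{"slide":[[0,0,-0.02],[0,0,-0.02],[0,0,0],[0,0,0],[0,0,0],[0,0,0]],"turn":[[0.12,0,0],[0.12,0,0],[0.12,0,0],[0.12,0,0],[0.12,0,0],[0.12,0,0]],"claw":[0,0,0,0,0,0]}'
python3 g.py pics/i.png;python3 -c "
from h import *
s=get_state();print(R.from_quat(s['tool_rot']).as_matrix().round(3))
P=cloud(cam('wrist'))
for v in range(5,300,32): print(v,[tuple((P[v,u]*100).round().astype(int).tolist()) for u in range(20,512,60)])"
```

```text
time_s: 5.18
tcp_pos: [0.4547, -0.4203, 0.7464]
tool_rot: [0.84, -0.14, 0.506, -0.139]
wrist_force: [1.2, -0.2, 0.4]
gripper_width: 1.005
5.1833 [ 0.943  0.124  0.331  0.996 -1.107  1.597  0.636] [ 0.455 -0.42   0.746]
      [-70 -65 -60 -55 -50 -45 -40 -35 -30 -25 -20 -15 -10  -5   0   5  10  15  20  25  30  35  40  45  50  55]
-0.10 [-1 -1 -1 -1 -1 -1 -1 -1 -1 -1 -1 -1 -1 -1 -1 -1 -1 -1 -1 -1 -1 -1 -1 -1 -1 -1]
-0.05 [-1 -1 -1 -1 -1 -1 -1 -1 -1 -1 -1 -1 -1 -1 -1 -1 -1 -1 -1 -1 -1 -1 -1 -1 -1 -1]
 0.00 [-1 -1 -1 -1 -1 -1 -1 -1 -1 -1 -1 -1 -1 -1 -1 -1 -1 -1 -1 -1 -1 -1 -1 -1 -1 -1]
 0.05 [-1 -1 -1 -1 -1 -1 -1 -1 -1 -1 -1 -1 -1 -1 -1 -1 -1 -1 -1 -1 -1 -1 -1 -1 -1 -1]
 0.10 [-1 -1 -1 -1 -1 -1 -1 -1 -1 -1 -1 -1 -1 -1 -1 -1 -1 -1 -1 -1 -1 -1 -1 -1 -1 -1]
 0.15 [-1 -1 -1 -1 -1 -1 -1 -1 -1 -1 -1 -1 -1 -1 -1 -1 -1 -1 -1 -1 -1 -1 -1 -1 -1 -1]
 0.20 [-1 -1 -1 -1 -1 -1 -1 -1 -1 -1 -1 -1 -1 -1 -1 -1 -1 -1 -1 -1 -1 -1 -1 -1 -1 -1]
 0.25 [-1 -1 -1 -1 -1 -1 -1 -1 -1 -1 -1 -1 -1 -1 -1 -1 -1 -1 -1 -1 -1 -1 -1 -1 -1 -1]
 0.30 [-1 -1 -1 -1 -1 -1 -1 -1 -1 -1 -1 -1 -1 -1 -1 -1 -1 -1 -1 -1 -1 -1 -1 -1 -1
[... 1882 characters left out ...]
9, 87)]
165 [(55, -30, 39), (58, -33, 46), (61, -36, 52), (63, -39, 59), (65, -41, 64), (67, -44, 70), (69, -46, 76), (69, -47, 81), (74, -50, 86)]
197 [(71, -30, 0), (84, -35, 0), (84, -41, 21), (64, -42, 56), (64, -44, 64), (34, -38, 83), (66, -48, 75), (68, -50, 80), (69, -52, 85)]
229 [(66, -37, 5), (80, -43, 0), (84, -48, 16), (84, -52, 34), (84, -55, 48), (66, -50, 68), (67, -52, 74), (68, -54, 79), (68, -54, 84)]
261 [(65, -43, 0), (76, -50, 0), (41, -40, 72), (84, -59, 30), (84, -61, 45), (84, -63, 57), (45, -43, 80), (84, -66, 76), (84, -67, 83)]
293 [(62, -49, 0), (38, -40, 73), (41, -41, 72), (84, -67, 25), (84, -68, 42), (84, -70, 55), (44, -44, 80), (43, -44, 81), (84, -72, 82)]
```

View pics/i.png

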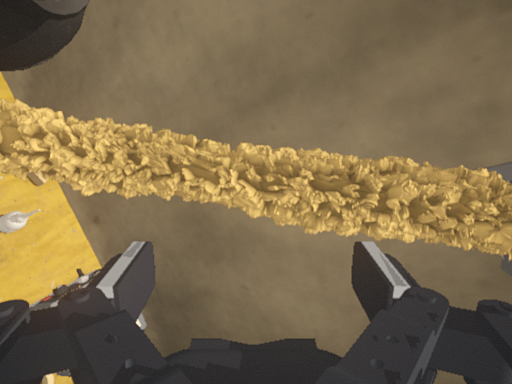

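```bash
cat > k.py <<'E'
import numpy as np
from scipy.optimize import least_squares
D=np.array([[.3842,1.3712,1.3882,.6245,.2303],[-.254,1.211,1.231,.5636,.7474],[-.157,1.188,1.16,.6236,.7276],[-.092,1.14,1.148,.648,.7257]])
A=[];b=[]
for q2,q4,q6,r,z in D:
    s=np.cumsum([q2,q4,q6]);A+=[[*np.sin(s),0],[*np.cos(s),1]];b+=[r,z]
L,res,_,_=np.linalg.lstsq(np.array(A),np.array(b),rcond=None)
if __name__=="__main__":
    print(L,np.array(A)@L-b)
    for tilt in(0,.3,.6,.9,1.2):
        for z in(.35,.42,.5,.6):
            ok=[]
            for r in np.arange(.2,.7,.02):
                a=np.pi-tilt;wr=r-L[2]*np.sin(a);wz=z-L[3]-L[2]*np.cos(a)
                d2=wr*wr+wz*wz;c=(d2-L[0]**2-L[1]**2)/(2*L[0]*L[1])
                if abs(c)>1: continue
                q4=np.arccos(c);q2=np.arctan2(wr,wz)-np.arctan2(L[1]*np.sin(q4),L[0]+L[1]*np.cos(q4));q6=a-q2-q4
                if -.25<q2<2 and .18<q4<2.33 and .02<q6<2.06: ok.append(r)
            print(tilt,z,(round(min(ok),2),round(max(ok),2)) if ok else None)
E
python3 k.py; python3 - <<'E'
from h import *
# lamp: fit circle to lamp rim points from the side view
s=cam("side");P=cloud(s);v=s["img"].max(2)
m=(P[...,2]>.41)&(P[...,0]<.7)&(P[...,1]>-.23)&(P[...,1]<0.1)
p=P[m];print(m.sum(),p.min(0),p.max(0))
A=np.c_[2*p[:,:2],np.ones(len(p))];x=np.linalg.lstsq(A,(p[:,:2]**2).sum(1),rcond=None)[0];print(x[:2],np.sqrt(x[2]+x[0]**2+x[1]**2))
E
```

```text
[0.40265372 0.4817379  0.33237128 0.27614345] [-6.92767022e-04 -1.65380722e-03  7.59100594e-05  3.58481007e-03
 -2.84555286e-03  6.64988131e-04  1.89973416e-03 -2.59599098e-03]
0 0.35 (np.float64(0.4), np.float64(0.68))
0 0.42 (np.float64(0.38), np.float64(0.68))
0 0.5 (np.float64(0.36), np.float64(0.64))
0 0.6 None
0.3 0.35 (np.float64(0.5), np.float64(0.68))
0.3 0.42 (np.float64(0.48), np.float64(0.68))
0.3 0.5 (np.float64(0.46), np.float64(0.68))
0.3 0.6 (np.float64(0.42), np.float64(0.68))
0.6 0.35 (np.float64(0.58), np.float64(0.68))
0.6 0.42 (np.float64(0.58), np.float64(0.68))
0.6 0.5 (np.float64(0.56), np.float64(0.68))
0.6 0.6 (np.float64(0.54), np.float64(0.68))
0.9 0.35 (np.float64(0.64), np.float64(0.68))
0.9 0.42 (np.float64(0.66), np.float64(0.68))
0.9 0.5 (np.float64(0.66), np.float64(0.68))
0.9 0.6 (np.float64(0.64), np.float64(0.68))
1.2 0.35 None
1.2 0.42 (np.float64(0.68), np.float64(0.68))
1.2 0.5 None
1.2 0.6 None
2500 [ 0.48616464 -0.19900289  0.41458142] [ 0.59013445 -0.14739338  0.42933504]
[ 0.57592705 -0.0898958 ] 0.10591678016693175
```

```bash
python3 -m jog '{"slide":[[0,0.01,0],[0,0.01,0],[0,0.01,0],[0,0.01,0],[0,0.01,0],[0,0.01,0]],"turn":[[-0.12,0,0],[-0.12,0,0],[-0.12,0,0],[-0.12,0,0],[-0.12,0,0],[-0.12,0,0]],"claw":[0.8,0.8,0.8,0.8,0.8,0.8]}'
cat > st.py <<'E'
from h import *
np.set_printoptions(precision=3,suppress=True)
s=get_state();M=R.from_quat(s['tool_rot']).as_matrix();p=s['tcp_pos']
print(s["time_s"],"q",s["qpos"],"p",p,"r",np.hypot(p[0],p[1]),"brg",np.degrees(np.arctan2(p[1],p[0])).round(1),"xyaw",np.degrees(np.arctan2(M[1,0],M[0,0])).round(1));print(M)
E
python3 st.py
```

```text
time_s: 5.83
tcp_pos: [0.4349, -0.4711, 0.7362]
tool_rot: [0.834, -0.307, 0.427, 0.165]
wrist_force: [-0.1, -0.2, -0.9]
gripper_width: 0.201
5.8333 q [ 0.725 -0.101  0.08   1.123 -0.067  1.171  0.097] p [ 0.435 -0.471  0.736] r 0.6412011101660821 brg -47.3 xyaw -39.7
[[ 0.447 -0.654  0.61 ]
 [-0.372 -0.756 -0.538]
 [ 0.813  0.014 -0.581]]
```

```bash
python3 -m jog '{"slide":[[-0.022,0,0.005],[-0.028,0,0.014],[-0.034,0,0.011],[-0.033,0,0.015],[-0.040,0,0.015],[-0.038,0,0.020],[-0.035,0,0.024],[-0.032,0,0.028],[0,0,0]],"turn":[[0,-0.12,0],[0,-0.12,0],[0,-0.12,0],[0,-0.12,0],[0,-0.12,0],[0,-0.12,0],[0,-0.12,0],[0,-0.11,0],[0,0,0]],"claw":[0.8,0.8,0.8,0.8,0.8,0.8,0.8,0.8,0.8]}'
python3 st.py
```

```text
time_s: 6.58
tcp_pos: [0.3048, -0.3618, 0.4928]
tool_rot: [0.938, -0.347, -0.012, 0.001]
wrist_force: [0.9, -0.8, -1.8]
gripper_width: 0.201
6.5833 q [0.719 0.089 0.085 1.159 0.005 1.914 0.097] p [ 0.305 -0.362  0.493] r 0.4731022742304357 brg -49.9 xyaw -40.6
[[ 0.759 -0.65  -0.023]
 [-0.65  -0.76   0.006]
 [-0.022  0.01  -1.   ]]
```

```bash
python3 -m jog '{"slide":[[-0.016,-0.035,0.004],[-0.012,-0.037,0.004],[-0.0075,-0.038,0.004],[-0.003,-0.0385,0.004],[0.0015,-0.039,0.004],[0.006,-0.0385,0.004],[0.01,-0.0375,0.004]],"turn":[[0,0,-0.115],[0,0.02,-0.115],[0,0,-0.115],[0,0,-0.115],[0,0,-0.115],[0,0,-0.115],[0,0,-0.115]],"claw":[0.8,0.8,0.8,0.8,0.8,0.8,0.8]}'
python3 st.py; python3 g.py pics/j.png >/dev/null
```

```text
time_s: 7.17
tcp_pos: [0.3836, -0.1009, 0.4704]
tool_rot: [0.999, 0.051, 0.007, 0.008]
wrist_force: [0.7, -1.5, -0.8]
gripper_width: 0.204
7.1667 q [ 0.43  -0.113 -0.227  1.407 -0.015  1.828  0.303] p [ 0.384 -0.101  0.47 ] r 0.39662489018388636 brg -14.7 xyaw 5.9
[[ 0.995  0.102  0.014]
 [ 0.102 -0.995 -0.014]
 [ 0.013  0.016 -1.   ]]
```

View pics/j.png

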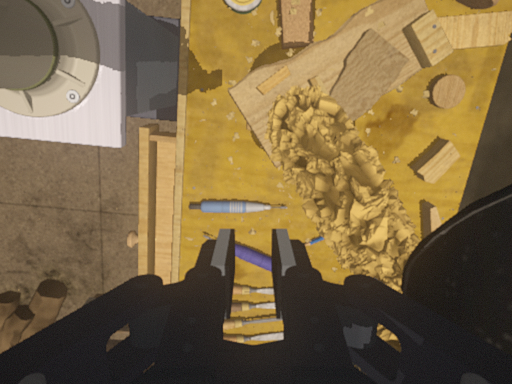

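```bash
python3 -m jog '{"slide":[[0.0042,-0.0398,0],[0.0087,-0.039,0],[0.0131,-0.0378,0],[0.0173,-0.036,0],[0.0214,-0.0338,0],[0.0277,-0.016,0.025],[0.0293,-0.0128,0.025],[0.0306,-0.0093,0.025],[0.0315,-0.0057,0.025],[0.0319,-0.002,0.025],[0.032,0.0016,0.025],[0,0,0]],"turn":[[0.015,-0.014,-0.115],[0,0,-0.115],[0,0,-0.115],[0,0,-0.115],[0,0,-0.115],[0,0,-0.115],[0,0,-0.115],[0,0,-0.115],[0,0,-0.115],[0,0,-0.115],[0,0,-0.063],[0,0,0]],"claw":[0.8,0.8,0.8,0.8,0.8,0.8,0.8,0.8,0,0,0,0]}' 50
python3 st.py; cat > m.py <<'E'
from h import *
import sys
np.set_printoptions(precision=4,suppress=True)
for n in sys.argv[1:]:
    c=cam(n);P=cloud(c)
    for k,m in masks(c["img"]).items():
        if k=="yellow": continue
        q=m&(P[...,2]>.08)&(c["z_map"]>0.05)
        p=P[q]
        if len(p)<40: continue
        zt=np.percentile(p[:,2],95); t=p[p[:,2]>zt-.006]
        (cx,cy),(w,h),a=cv2.minAreaRect((t[:,:2]*1000).astype(np.float32))
        print(n,k,"top z",zt.round(4),"rect c",round(cx,1),round(cy,1),"wh",round(w,1),round(h,1),"ang",round(a,1),"mean",t.mean(0),len(t))
    cv2.imwrite(f"pics/{n}_last.png",c["img"])
E
python3 m.py top wrist
```

```text
time_s: 8.22
tcp_pos: [0.4523, 0.2817, 0.3141]
tool_rot: [0.79, 0.613, -0.003, -0.006]
wrist_force: [-0.9, -0.9, -0.5]
gripper_width: 0.76
8.2167 q [-0.044  0.222 -0.681  1.443  0.126  1.53   0.601] p [0.452 0.282 0.314] r 0.5328835701511374 brg 31.9 xyaw 75.6
[[ 0.249  0.968 -0.012]
 [ 0.969 -0.249  0.006]
 [ 0.003 -0.013 -1.   ]]
wrist red top z 0.0997 rect c 459.1 287.4 wh 20.9 43.7 ang 71.9 mean [0.458  0.2876 0.0982] 698
wrist blue top z 0.0996 rect c 582.1 254.4 wh 19.5 40.2 ang 75.2 mean [0.5815 0.2548 0.0984] 469
```

View pics/wrist_last.png

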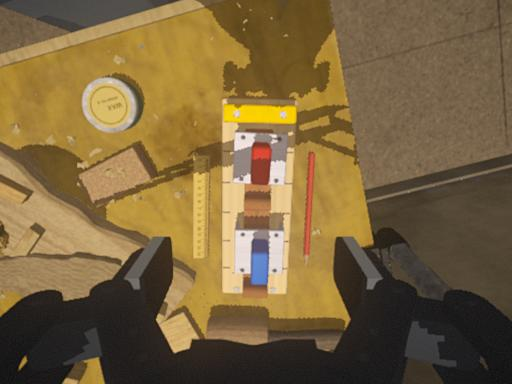

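```bash
python3 -m jog '{"slide":[[0.003,0.002,0.03],[0.002,0.0015,0.03],[0.002,0.001,0.03],[0,0,0.02],[0,0,0]],"turn":[[-0.013,0,0],[0,0,0],[0,0,0],[0,0,0],[0,0,0]],"claw":[0,0,0,0,0]}'
python3 st.py; python3 m.py wrist
cat > pr.py <<'E'
from h import *
np.set_printoptions(precision=4,suppress=True,linewidth=180)
c=cam("wrist");P=cloud(c);ok=c["z_map"]>.08
m=masks(c["img"])["yellow"]&ok&(P[...,2]>.04)&(P[...,2]<.056)&(np.hypot(P[...,0]-.408,P[...,1]-.298)<.08)
t=P[m]
if len(t)>30:
    r=cv2.minAreaRect((t[:,:2]*1000).astype(np.float32));print("yellow",len(t),r,np.median(t,0))
a=np.radians(-15);e=np.array([np.cos(a),np.sin(a)]);f=np.array([-e[1],e[0]]);o=np.array([.4586,.2875])
X=(P[...,:2]-o)@e*1000;Y=(P[...,:2]-o)@f*1000;Z=P[...,2]*1000
for y0,y1 in((-17,-12),(12,17),(-30,-25),(25,30)):
    print("y",y0,y1)
    row=[]
    for x in range(-70,180,2):
        k=ok&(X>=x)&(X<x+2)&(Y>y0)&(Y<y1)
        row.append(f"{x}:{np.median(Z[k]):.0f}" if k.sum()>2 else f"{x}:-")
    print(" ".join(row))
E
python3 pr.py
```

```text
time_s: 8.73
tcp_pos: [0.4583, 0.2807, 0.2065]
tool_rot: [0.794, 0.608, 0.001, 0.001]
wrist_force: [-0.4, 0.3, -0.8]
gripper_width: 0.998
8.7333 q [-0.053  0.272 -0.668  1.628  0.175  1.301  0.558] p [0.458 0.281 0.206] r 0.5374576590053601 brg 31.5 xyaw 74.9
[[ 0.26   0.966  0.002]
 [ 0.966 -0.26  -0.   ]
 [ 0.     0.002 -1.   ]]
wrist red top z 0.0996 rect c 459.3 287.6 wh 21.1 43.9 ang 72.1 mean [0.4578 0.2879 0.0983] 1393
wrist blue top z 0.0996 rect c 526.0 271.4 wh 20.2 157.2 ang 73.4 mean [0.5798 0.2553 0.0995] 894
yellow 2273 ((406.6231384277344, 300.82171630859375), (89.64878845214844, 21.68308448791504), 74.0563735961914) [0.4065 0.3009 0.0475]
y -17 -12
-70:10 -68:10 -66:10 -64:47 -62:48 -60:48 -58:48 -56:47 -54:48 -52:48 -50:48 -48:48 -46:47 -44:47 -42:- -40:10 -38:10 -36:9 -34:27 -32:53 -30:54 -28:54 -26:54 -24:54 -22:53 -20:53 -18:54 -16:54 -14:54 -12:54 -10:283 -8:54 -6:54 -4:54 -2:53 0:53 2:54 4:53 6:54 8:54 10:54 12:54 14:53 16:54 18:54 20:54 22:54 24:54 26:54 28:54 30:53 32:- 34:- 36:- 38:- 40:- 42:20 44:20 46:20 48:21 50:20 52:20 54:29 56:41 58:44 60:45 62:46 64:46
[... 2067 characters left out ...]
44:46 -42:- -40:9 -38:10 -36:10 -34:10 -32:10 -30:48 -28:52 -26:53 -24:54 -22:54 -20:53 -18:281 -16:281 -14:54 -12:54 -10:54 -8:53 -6:54 -4:54 -2:54 0:54 2:54 4:53 6:54 8:54 10:54 12:53 14:54 16:53 18:54 20:54 22:53 24:54 26:54 28:54 30:54 32:53 34:- 36:- 38:- 40:- 42:- 44:- 46:- 48:9 50:10 52:10 54:10 56:10 58:9 60:10 62:10 64:10 66:10 68:10 70:10 72:10 74:10 76:9 78:10 80:10 82:9 84:10 86:9 88:10 90:10 92:10 94:35 96:45 98:36 100:26 102:26 104:53 106:40 108:53 110:52 112:53 114:53 116:53 118:54 120:54 122:54 124:54 126:53 128:54 130:54 132:54 134:53 136:54 138:54 140:54 142:54 144:54 146:54 148:53 150:54 152:54 154:54 156:54 158:- 160:- 162:- 164:- 166:- 168:- 170:- 172:- 174:- 176:- 178:-
```

```bash
python3 -m jog '{"slide":[[0.0035,-0.0005,0.03],[0.0033,-0.0005,0.036],[0,0,0.036],[0,0,0.030],[0,0,0.013],[0,0,0]],"turn":[[0,0,0.025],[0,0,0.023],[0,0,0],[0,0,0],[0,0,0],[0,0,0]],"claw":[0,0,0,0,0,0]}'
python3 st.py; python3 m.py wrist|grep red
```

```text
time_s: 9.33
tcp_pos: [0.459, 0.289, 0.0622]
tool_rot: [0.808, 0.59, -0.0, -0.0]
wrist_force: [-1.1, 0.2, 0.9]
gripper_width: 0.999
9.3333 q [-0.117  0.429 -0.622  1.784  0.288  1.02   0.413] p [0.459 0.289 0.062] r 0.5424002885895931 brg 32.2 xyaw 72.3
[[ 0.305  0.952 -0.   ]
 [ 0.952 -0.305  0.   ]
 [ 0.    -0.    -1.   ]]
wrist red top z 0.0995 rect c 464.3 303.7 wh 54.8 44.3 ang 72.6 mean [0.4567 0.2888 0.0985] 6011
```

```bash
python3 -m jog '{"slide":[[0,0,0],[0,0,0],[0,0,0],[0,0,0],[0,0,0],[0,0,0],[0,0,0]],"turn":[[0,0,0],[0,0,0],[0,0,0],[0,0,0],[0,0,0],[0,0,0],[0,0,0]],"claw":[1,1,1,1,1,1,1]}' 60; python3 -m jog '{"slide":[[0,0,-0.008],[0,0,-0.008],[0,0,-0.008],[0,0,-0.008],[0,0,0]],"turn":[[0,0,0],[0,0,0],[0,0,0],[0,0,0],[0,0,0]],"claw":[1,1,1,1,1]}';python3 st.py; python3 m.py wrist; python3 pr.py | sed -n '3,5p' | cut -c1-700
```

```text
time_s: 9.97
tcp_pos: [0.4592, 0.2898, 0.0634]
tool_rot: [0.807, 0.59, 0.001, -0.0]
wrist_force: [-0.7, -1.3, 6.5]
gripper_width: 0.247
time_s: 10.38
tcp_pos: [0.4595, 0.2903, 0.0966]
tool_rot: [0.807, 0.59, 0.002, -0.0]
wrist_force: [0.1, 1.0, -2.0]
gripper_width: 0.244
10.3833 q [-0.102  0.387 -0.638  1.752  0.257  1.083  0.437] p [0.46  0.29  0.097] r 0.5435225402182656 brg 32.3 xyaw 72.3
[[ 0.304  0.953  0.003]
 [ 0.953 -0.304  0.003]
 [ 0.003  0.002 -1.   ]]
wrist red top z 0.1326 rect c 463.1 300.6 wh 43.3 43.8 ang 72.9 mean [0.4577 0.2911 0.1314] 5997
-70:10 -68:10 -66:29 -64:47 -62:47 -60:48 -58:48 -56:48 -54:48 -52:47 -50:47 -48:48 -46:47 -44:46 -42:- -40:- -38:9 -36:9 -34:26 -32:83 -30:85 -28:86 -26:86 -24:86 -22:86 -20:165 -18:163 -16:141 -14:143 -12:87 -10:111 -8:86 -6:86 -4:- -2:- 0:- 2:- 4:- 6:- 8:- 10:- 12:- 14:- 16:- 18:- 20:- 22:- 24:- 26:- 28:- 30:- 32:- 34:- 36:- 38:- 40:- 42:- 44:- 46:- 48:- 50:- 52:- 54:- 56:- 58:- 60:- 62:- 64:- 66:- 68:- 70:- 72:- 74:- 76:- 78:- 80:- 82:- 84:- 86:- 88:- 90:- 92:- 94:- 96:- 98:39 100:39 102:- 104:- 106:- 108:- 110:- 112:- 114:- 
[... 174 characters left out ...]
-70:9 -68:9 -66:12 -64:47 -62:48 -60:48 -58:48 -56:48 -54:48 -52:48 -50:48 -48:48 -46:48 -44:46 -42:- -40:- -38:10 -36:9 -34:24 -32:42 -30:85 -28:85 -26:85 -24:85 -22:86 -20:110 -18:165 -16:129 -14:145 -12:130 -10:133 -8:133 -6:133 -4:133 -2:133 0:133 2:133 4:133 6:134 8:132 10:132 12:129 14:128 16:128 18:128 20:- 22:- 24:- 26:- 28:- 30:- 32:- 34:- 36:- 38:- 40:- 42:- 44:- 46:- 48:- 50:- 52:- 54:- 56:- 58:- 60:- 62:- 64:- 66:- 68:- 70:- 72:- 74:- 76:- 78:- 80:- 82:- 84:- 86:- 88:- 90:- 92:- 94:- 96:- 98:39 100:38 102:- 104:- 106:- 108:- 110:- 112:- 114:- 116:- 118:- 120:- 122:- 124:- 126:- 128:- 130:- 132:- 134:- 136:- 138:- 140:- 142:- 144:- 146:- 148:- 150:- 152:- 154:- 156:- 158:- 160:- 1
```

View pics/wrist_last.png

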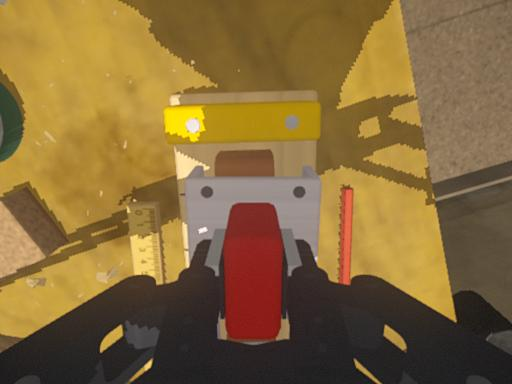

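```bash
python3 -m jog '{"slide":[[0,0.0104,0],[0,0.0104,0],[0,0.0104,0],[-0.0006,0.0103,0],[0,0,0],[0,0,0],[0,0,0]],"turn":[[0,0,0],[0,0,0],[0,0,0],[0,0,0],[0,0.003,-0.024],[0,0,-0.024],[0,0,0]],"claw":[1,1,1,1,1,1,1]}';python3 st.py; python3 - <<'E'
from h import *
s=get_state();a=np.radians(-15);e=np.array([np.cos(a),np.sin(a)]);f=np.array([-e[1],e[0]])
d=np.array(s["tcp_pos"][:2])-[.4586,.2875];print(d@e*1000,d@f*1000)
E
python3 pr.py | sed -n '1,5p;9p' | cut -c1-420
```

```text
time_s: 11.07
tcp_pos: [0.4977, 0.2764, 0.0942]
tool_rot: [0.792, 0.61, 0.001, -0.002]
wrist_force: [-0.5, 0.2, -3.0]
gripper_width: 0.247
11.0667 q [-0.071  0.442 -0.624  1.685  0.28   1.103  0.536] p [0.498 0.276 0.094] r 0.5693106034164976 brg 29.0 xyaw 75.2
[[ 0.255  0.967  0.   ]
 [ 0.967 -0.255  0.004]
 [ 0.004 -0.001 -1.   ]]
40.63546876367491 -0.5811016933097373
yellow 7020 ((406.7363586425781, 300.787841796875), (90.16163635253906, 22.1618709564209), 74.1871337890625) [0.407  0.3006 0.0475]
y -17 -12
-70:- -68:- -66:45 -64:47 -62:48 -60:48 -58:48 -56:48 -54:48 -52:48 -50:48 -48:48 -46:47 -44:39 -42:10 -40:10 -38:10 -36:10 -34:37 -32:42 -30:44 -28:45 -26:46 -24:46 -22:45 -20:44 -18:42 -16:39 -14:19 -12:19 -10:20 -8:20 -6:20 -4:20 -2:20 0:20 2:20 4:20 6:20 8:79 10:38 12:84 14:84 16:84 18:85 20:85 22:164 24:86 26:142 28:127 30:131 32:131 34:133 36:136 38:136 40:136 42:135 44:135 46:140 48:132 50:131 52:- 54:- 56:- 5
y 12 17
-70:- -68:- -66:- -64:47 -62:48 -60:48 -58:48 -56:48 -54:48 -52:48 -50:48 -48:48 -46:48 -44:43 -42:10 -40:10 -38:10 -36:10 -34:11 -32:41 -30:43 -28:45 -26:45 -24:45 -22:45 -20:44 -18:43 -16:39 -14:20 -12:19 -10:20 -8:20 -6:20 -4:20 -2:20 0:20 2:20 4:19 6:20 8:80 10:38 12:84 14:84 16:84 18:85 20:85 22:164 24:85 26:142 28:126 30:85 32:85 34:84 36:140 38:- 40:140 42:141 44:141 46:142 48:- 50:- 52:- 54:- 56:- 58:- 60:- 6
-70:- -68:- -66:- -64:47 -62:48 -60:48 -58:48 -56:48 -54:49 -52:49 -50:48 -48:48 -46:47 -44:45 -42:10 -40:9 -38:9 -36:10 -34:10 -32:10 -30:10 -28:10 -26:9 -24:10 -22:10 -20:9 -18:10 -16:10 -14:9 -12:10 -10:10 -8:9 -6:10 -4:10 -2:10 0:10 2:9 4:9 6:10 8:69 10:82 12:84 14:84 16:84 18:84 20:84 22:84 24:84 26:85 28:85 30:85 32:143 34:148 36:148 38:148 40:86 42:149 44:85 46:84 48:- 50:- 52:- 54:- 56:- 58:- 60:- 62:- 64:- 6
```

```bash
python3 -m jog '{"slide":[[0,0.0007,0.007],[0,0,0.007],[0,0,0.007],[0,0,0.005],[0,0,0.003],[0,0,0.0015],[0,0,0]],"turn":[[0,0,0],[0,0,0],[0,0,0],[0,0,0],[0,0,0],[0,0,0],[0,0,0]],"claw":[1,1,1,1,1,1,1]}';python3 st.py|head -1;python3 pr.py | sed -n '3p;5p' | cut -c1-400
```

```text
time_s: 11.7
tcp_pos: [0.4986, 0.2763, 0.0639]
tool_rot: [0.793, 0.609, 0.001, -0.001]
wrist_force: [-0.1, 0.1, -2.5]
gripper_width: 0.25
11.7 q [-0.084  0.478 -0.61   1.711  0.306  1.047  0.515] p [0.499 0.276 0.064] r 0.5700287684982155 brg 29.0 xyaw 75.1
-70:- -68:- -66:45 -64:47 -62:48 -60:48 -58:48 -56:48 -54:48 -52:48 -50:48 -48:48 -46:48 -44:36 -42:10 -40:10 -38:10 -36:10 -34:38 -32:42 -30:44 -28:45 -26:45 -24:46 -22:45 -20:44 -18:42 -16:39 -14:20 -12:20 -10:20 -8:19 -6:20 -4:20 -2:20 0:20 2:20 4:20 6:20 8:20 10:37 12:54 14:54 16:54 18:54 20:54 22:133 24:133 26:54 28:107 30:87 32:101 34:102 36:105 38:104 40:106 42:107 44:107 46:108 48:111 50:1
-70:- -68:- -66:45 -64:47 -62:48 -60:48 -58:48 -56:48 -54:48 -52:48 -50:47 -48:48 -46:48 -44:43 -42:10 -40:10 -38:10 -36:10 -34:11 -32:41 -30:43 -28:45 -26:45 -24:46 -22:45 -20:44 -18:43 -16:39 -14:20 -12:19 -10:20 -8:20 -6:20 -4:20 -2:20 0:20 2:20 4:20 6:20 8:20 10:37 12:54 14:54 16:54 18:54 20:54 22:133 24:133 26:55 28:107 30:88 32:56 34:54 36:110 38:109 40:110 42:110 44:110 46:110 48:110 50:101
```

```bash
python3 -m jog '{"slide":[[0,0,0.0008],[0,0,0],[0,0,0],[0,0,0],[0,0,0],[0,0,0],[0,0,0],[0,0,-0.02],[0,0,-0.04],[0,0,-0.04],[0,0,-0.04],[0,0,0]],"turn":[[0,0,0],[0,0,0],[0,0,0],[0,0,0],[0,0,0],[0,0,0],[0,0,0],[0,0,0],[0,0,0],[0,0,0],[0,0,0],[0,0,0]],"claw":[1,1,0.3,0,0,0,0,0,0,0,0,0]}';python3 st.py|head -1;python3 m.py wrist;python3 pr.py | cut -c1-1200|sed -n '2,7p'
```

```text
time_s: 12.75
tcp_pos: [0.5015, 0.2784, 0.2121]
tool_rot: [0.793, 0.609, 0.008, -0.0]
wrist_force: [0.4, 1.3, 0.8]
gripper_width: 1.0
12.75 q [-0.045  0.339 -0.656  1.539  0.21   1.32   0.588] p [0.501 0.278 0.212] r 0.5735670563386079 brg 29.0 xyaw 75.1
wrist red top z 0.0997 rect c 499.6 276.6 wh 20.9 43.2 ang 74.3 mean [0.4985 0.277  0.0983] 1337
wrist blue top z 0.0997 rect c 581.5 255.0 wh 20.4 41.7 ang 74.5 mean [0.5808 0.2552 0.0985] 936
y -17 -12
-70:9 -68:- -66:46 -64:47 -62:47 -60:48 -58:48 -56:48 -54:48 -52:48 -50:48 -48:48 -46:48 -44:30 -42:10 -40:10 -38:9 -36:9 -34:37 -32:42 -30:44 -28:45 -26:46 -24:46 -22:45 -20:44 -18:42 -16:38 -14:20 -12:19 -10:20 -8:20 -6:19 -4:20 -2:20 0:19 2:19 4:20 6:20 8:19 10:37 12:54 14:54 16:54 18:54 20:54 22:53 24:53 26:53 28:54 30:282 32:282 34:54 36:54 38:54 40:54 42:53 44:54 46:53 48:53 50:54 52:53 54:54 56:54 58:53 60:53 62:54 64:54 66:54 68:53 70:53 72:53 74:- 76:- 78:- 80:- 82:- 84:- 86:19 88:20 90:20 92:19 94:49 96:53 98:31 100:53 102:54 104:54 106:54 108:54 110:54 112:54 114:54 116:53 118:53 120:54 122:54 124:54 126:54 128:54 130:54 1
[... 1065 characters left out ...]
:31 -42:10 -40:9 -38:10 -36:10 -34:9 -32:10 -30:9 -28:10 -26:10 -24:10 -22:10 -20:10 -18:10 -16:10 -14:10 -12:10 -10:9 -8:10 -6:10 -4:10 -2:10 0:10 2:10 4:10 6:10 8:10 10:39 12:52 14:53 16:54 18:54 20:53 22:54 24:281 26:54 28:54 30:54 32:53 34:54 36:54 38:54 40:54 42:54 44:54 46:54 48:54 50:54 52:54 54:53 56:54 58:54 60:54 62:54 64:54 66:54 68:53 70:54 72:54 74:- 76:- 78:- 80:- 82:- 84:- 86:- 88:10 90:10 92:10 94:40 96:43 98:41 100:52 102:53 104:54 106:53 108:54 110:53 112:54 114:53 116:54 118:53 120:53 122:53 124:54 126:54 128:54 130:54 132:54 134:54 136:54 138:54 140:53 142:54 144:54 146:54 148:53 150:54 152:54 154:54 156:53 158:- 160:- 162:- 164:- 166:- 168:- 170:- 172:- 174:- 176:- 178:-
```

View pics/wrist_last.png

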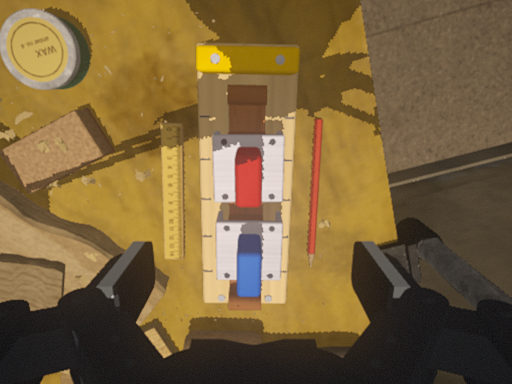

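The cap is level with its top at 54 mm, so the stop is seated in notch -44. Blue has not moved, and the gripper is well clear.

```bash
python3 -c "
from bench import job
print(job.close_job())"
```

```text
the job is handed in; nothing more can be done
None
```

The red stop is now in the next notch away from the yellow block (x -44), let go, and the job was handed in at about 12.8 s. I gripped it across the handle, lifted it about 32 mm straight up, shifted it about 42 mm along the rail, lowered it, released it and backed off about 150 mm.

**Last checks, by wrist camera after release:**
- **Red stop:** the cap is level with its top at 53–54 mm, the fully home height. Its centre is within about 1 mm of the notch centre, and it is square to the rail to about 1°.
- **Blue stop:** it stayed in its notch, and its position matches the first reading within about 1 mm.
- **Gripper:** it is open and touches nothing.

**What did not go cleanly:**
- **Joint 2:** on the way past the leaning bough and the lamp, joint 2 briefly read -0.254 against its -0.25 limit.
- **Wrist force:** it spiked to about 55 N at the same moment. I took this as the arm stopping abruptly at that limit, since it went back to zero on the next move. I did not see any contact.

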